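Reset and start the tripped fan on its membrane keypad

TASK

The duct fan's drive has tripped: on its light-grey control box press the blue reset key and let it up, then press the green start key and let it up, each with a light, steady push from above held for about half a second, no blow and no leaning on it. Keep off the red stop key between them and off the orange welder's control box with its look-alike keys, and finish clear of everything.

Things in the scene. Friction and masses are not known exactly. Their poses are not given: they have to be found in the camera images.
- key_blue: Blue reset key of the fan drive (light-grey box): square membrane key 30 x 30 mm, 3 mm proud of the panel. Origin: middle of its top face, 88 mm above the bench; z up, x and y along its sides. It moves straight down 1.5 mm at most: starts to give at about 1.2 N, registers at 3 N held for 0.15 s, is hard on its stop at about 6 N; over 40 N would crush it.
- key_green: Green start key of the fan drive: same size, travel and forces as the blue one, 116 mm from it towards -y of the keys' frame. Origin: middle of its top face, 88 mm above the bench, z up. Nothing on the panel stands higher than the keys.
- key_red: Red stop key of the drive, same kind, not to be pressed: midway between blue (+y) and green (-y), 58 mm from each. Origin: middle of its top face, z up. The drive is a light-grey box fixed to the bench, 150 mm (x) by 190 mm (y), 85 mm high, flat dark panel on top; the key row runs along y, on the robot's side of a greenish display.
- welder: The welder's control box, to be left alone: orange, fixed to the bench, 150 mm (x) by 190 mm (y), 85 mm high, with three look-alike keys (green, blue, red from +y to -y), tops 88 mm above the bench. Origin: centre of its underside, z up. It stands beside the drive, to its left or right, at least 30 mm away.

How it is judged:
By the outcome, as a careful person would: the job done as asked, in the order asked, and still so for the second after the job is handed in, with the robot touching nothing.
It also fails if it takes over 34 s, if anything falls off the work surface, if the arm or the gripper's body presses on something with over 40 N, if the wrist force passes 120 N, or if a joint passes its speed limit or range.

ROBOT

A 6-joint arm with a two-finger parallel gripper is mounted at the origin on the work surface. World frame = base frame: x ahead of the robot, y to its left, z up, the work surface at z = 0. Lengths are in m, angles in degrees, forces in N, time in s.
With the tool pointing down it reaches from about 0.4 to 0.825 m from the base axis. Payload 7 kg.
Tool frame: the origin (TCP) lies midway between the tips of the shut fingers; the grasp point (between the pads) lies 19 mm behind it; z points along the fingers, x is the direction in which the jaws open and shut, and the axes are right-handed (so a half turn about z gives the same grasp; the last joint's range is limited). The gripper opens to 88 mm and grips with 3 to 60 N. Pads are 19 mm wide; open, the fingers measure 130 mm over their backs; the gripper's body (78 mm by 193 mm) begins 47 mm behind the grasp point.
Start: joints at [86.522, 20.546, 0.682, 0, -70.136, -16.507], TCP at [0.231, 0.634, 0.227] pointing down, gripper open.
Joint ranges: [-176.03, 176.03], [-82.01, 121.73], [-58.28, 71.71], [-173.87, 95.51], [-174.79, -0.11], [-173.66, 173.66]. Speed limits (degrees/s): [136.94, 136.94, 172.46, 180, 180, 180].

INTERFACE

Orientations are given as [roll, pitch, yaw] about the fixed x, y, z axes, in that order (R = Rz(yaw) Ry(pitch) Rx(roll)).
In Python, from plant import ctrl, vision, nets gives the robot as it stands.
- The arm moves only by the shell command python3 -m jog 'ROWS'. ROWS is text: rows parted by semicolons, each of 7 numbers parted by spaces: the turn, a rotation vector about the tool's x, y, z in units of 0.1 rad (1.0 is 0.1 rad), then the shift along the tool's x, y, z in units of 4 cm (1.0 is 4 cm), then the opening, from -1 (shut) to 1 (fully open). In form: rx ry rz x y z jaw; .... A call has 1 to 8 rows; each row shifts and turns the commanded pose from where the row before left it, along the tool's axes as they then stand; what a row does not reach is not made up. A row lasts 1/8 s, in which the tool goes at most 62.5 mm and 10.7 degrees, less where a joint would pass 70% of its speed; a pose out of reach is approached as far as the arm can. A call with a number of a shift or a turn outside -1 to 1 is refused whole. A call with a gripper value outside its range is refused whole. The fingers move at their own pace and stop on an object; the grip force is fixed at half the most. Time passes only in rows, so rows that do not move let the fingers close. It gives the time, the measured TCP pose, the force and the opening at its end, in the units of the state.
- ctrl.get_obs(): the state, without advancing time (a new reading comes with each control period).
- vision.snapshot(name): name is "side" or "top" or "wrist"; returns (picture, depth): 480x640x3 uint8, red, green, blue; 480x640 float32, m along the optical axis (not along the pixel's ray), 0 where there is no reading.
- vision.camera_info(name): a dict with "camera_matrix" (3x3 intrinsics, pixels), "D" ([k1, k2, p1, p2, k3] as OpenCV has them; the pictures are not rectified), "camera_from_world" (4x4, takes a point from world to camera coordinates); the wrist camera has in their place "tool_from_camera" (4x4, takes a point from camera to tool coordinates, whose origin is the TCP and whose axes are the tool frame's). Camera axes: x right, y down, z forward; pixel columns grow to the right and rows downward; lengths in m; the calibration is good to about 2 mm. A picture is of the moment at which its call begins: read the wrist's pose just before it. camera_info takes no time and is no camera call.
- ctrl.close_job(): hands the job in, once; it reports no verdict.
Trained networks look in the newest picture that a camera, given by its name, has taken for a name from the list of things; names that differ only in an ending like _2 or _b are one class to them, and where a whole thing is asked for, a point or a joint stands for the part that bears it (a point fixed in the world has none). Each returns a list of dicts, best first, with "score" (0 to 1); they miss things now and then, are a little off and sometimes report something else, mostly with a low value. They report only what shows in the picture. A call takes as long as a camera call.
- nets.boxes_of(target, camera): "location" ([x, y, z] in m, in world coordinates, good to about 4 mm: the middle of the surface that is visible of it).
The state is a dict: "clock": time; "joint_pos": joint angles; "qvel": joint speeds; "tau": joint torques, N m; "tool_pos": TCP position; "orientation": TCP orientation; "force": force on the tool from outside, world axes, zero at the start; "moment": the same for the moment, N m; "opening": finger opening in m.
Only numpy, scipy, OpenCV 4.12 (cv2) and the standard library are available. Lean on these libraries where they do the work, as an engineer would, in place of code of your own. Each camera call takes 0.05 s, during which the arm holds its last target.

## Working session

There is one attempt and no reset: what is moved stays moved. The work goes in short steps, Python scripts to look and compute and a shell command to move; the robot and the scene stay as the last step left them, time stands still between calls to the robot, and variables do not carry over. Pictures are saved under pics/ and viewed, and the job is handed in when it is done.

```bash
ls; mkdir -p pics; python3 - <<'E'
from plant import ctrl, vision, nets
import cv2
o=ctrl.get_obs(); print(o)
for n in ("top","side"):
    p,d=vision.snapshot(n); cv2.imwrite(f"pics/{n}0.png",p[:,:,::-1])
    for t in ("key_blue","key_green","key_red","welder"):
        print(n,t,[(round(r["score"],2),[round(float(v),3) for v in r["location"]]) for r in nets.boxes_of(t,n)])
print(ctrl.get_obs()["clock"])
E
```

```text
pics
{'clock': 0.0, 'joint_pos': array([ 8.65216830e+01,  2.05905744e+01,  6.34861482e-01, -2.24885406e-02,
       -7.01363322e+01, -1.65085540e+01]), 'qvel': array([ 0.03742582, -0.03716505,  0.06595886, -0.00147878,  0.04196058,
       -0.06836786]), 'tau': array([ 1.34705337e-03, -5.82720566e+01,  2.93057781e+01,  6.99706122e+00,
        7.29577179e-03, -1.50381425e-04]), 'tool_pos': array([0.23054355, 0.63388668, 0.22563322]), 'orientation': array([-1.79994111e+02, -9.42586919e-02, -1.09994534e+02]), 'force': array([-1.31638422, -0.4696126 , -0.65460074]), 'moment': array([-0.00872405, -0.01874284,  0.01443311]), 'opening': 0.08778840678933669}
top key_blue [(0.95, [0.601, 0.267, 0.086])]
top key_green [(0.97, [0.576, 0.149, 0.09])]
top key_red [(0.79, [0.587, 0.208, 0.084])]
top welder []
side key_blue [(0.62, [0.597, 0.262, 0.088])]
side key_green []
side key_red [(0.48, [0.581, 0.209, 0.084])]
side welder [(0.89, [0.556, -0.264, 0.086])]
0.5
```

View pics/top0.png

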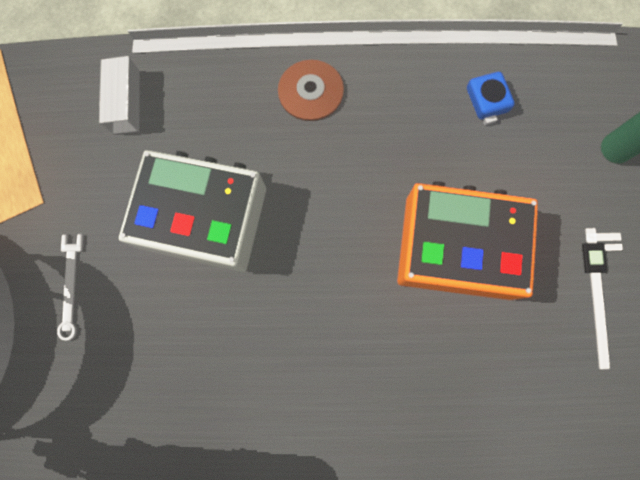

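View pics/side0.png

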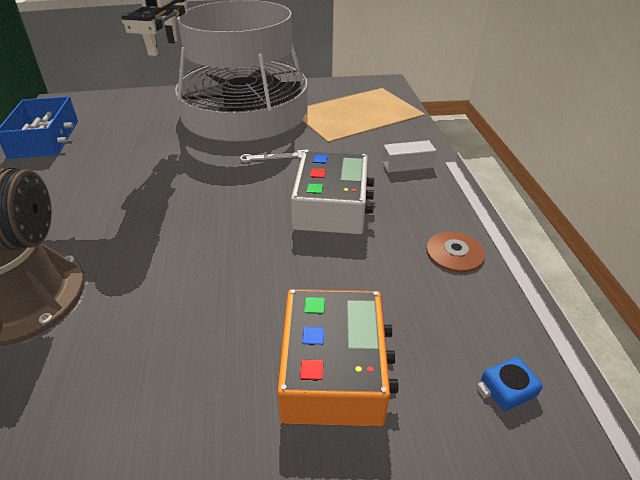

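The top picture shows the grey drive on the left with blue at about (146,217), red (182,224) and green (219,232). The welder is at about (470,240). The side picture shows a tall ducted fan near the gripper, so I'll measure the keys precisely and map the obstacles.

```bash
cat > h.py <<'E'
import numpy as np, cv2
def pix_to_world_z(info,uv,z):
    K=np.array(info["camera_matrix"]);D=np.array(info["D"],float);T=np.linalg.inv(np.array(info["camera_from_world"]))
    n=cv2.undistortPoints(np.array(uv,float).reshape(-1,1,2),K,D)[:,0]
    r=np.c_[n,np.ones(len(n))]@T[:3,:3].T; c=T[:3,3]
    return c+r*((z-c[2])/r[:,2])[:,None]
def cloud(info,d):
    K=np.array(info["camera_matrix"]);D=np.array(info["D"],float);T=np.linalg.inv(np.array(info["camera_from_world"]))
    v,u=np.mgrid[:480,:640]
    n=cv2.undistortPoints(np.c_[u.ravel(),v.ravel()].astype(float).reshape(-1,1,2),K,D)[:,0]
    P=np.c_[n,np.ones(len(n))]*d.reshape(-1,1)
    return (P@T[:3,:3].T+T[:3,3]).reshape(480,640,3)
def blobs(p,lo=150):
    f=p.astype(int);out={}
    for k,c in (("red",0),("green",1),("blue",2)):
        o=[i for i in range(3) if i!=c]
        m=((f[...,c]>lo)&(f[...,c]-np.max(f[...,o],axis=2)>80)).astype(np.uint8)
        n,l,s,ce=cv2.connectedComponentsWithStats(m)
        out[k]=[(ce[i].round(1).tolist(),int(s[i,4])) for i in range(1,n) if 60<s[i,4]<5000]
    return out
E
python3 - <<'E'
from plant import ctrl, vision
from h import *
for n in ("top","side"):
    p,d=vision.snapshot(n); I=vision.camera_info(n); C=cloud(I,d); b=blobs(p)
    for k in b:
        for uv,a in b[k]:
            print(n,k,uv,a,pix_to_world_z(I,[uv],.088).round(4)[0],C[int(uv[1]),int(uv[0])].round(3))
    m=(d>0)
    if n=="side":
        for xa in np.arange(0,.8,.1):
            print(round(xa,1),[ (round(ya,1),round(float(np.percentile(q[:,2],99)),2)) for ya in np.arange(0,1,.1) for q in [C[m&(C[...,0]>xa)&(C[...,0]<xa+.1)&(C[...,1]>ya)&(C[...,1]<ya+.1)]] if len(q)>5])
E
```

```text
top red [443.9, 240.7] 1536 [ 0.5506 -0.177   0.088 ] [ 0.552 -0.176  0.087]
top red [413.1, 228.8] 118 [ 0.5691 -0.1327  0.088 ] [ 0.571 -0.133  0.085]
top red [533.4, 248.3] 197 [ 0.5371 -0.3092  0.088 ] [ 0.538 -0.31   0.086]
top red [181.8, 223.8] 416 [0.5826 0.2107 0.088 ] [0.584 0.212 0.087]
top red [510.9, 263.2] 462 [ 0.5158 -0.2737  0.088 ] [ 0.516 -0.272  0.088]
top red [470.5, 282.3] 145 [ 0.4891 -0.2123  0.088 ] [ 0.49  -0.212  0.087]
top green [218.8, 231.7] 395 [0.5695 0.1541 0.088 ] [0.57  0.154 0.092]
top green [432.3, 252.6] 415 [ 0.5333 -0.1591  0.088 ] [ 0.534 -0.158  0.089]
top blue [489.3, 93.2] 694 [ 0.784 -0.264  0.088] [ 0.812 -0.283  0.035]
top blue [145.9, 216.1] 385 [0.5956 0.267  0.088 ] [0.595 0.268 0.089]
top blue [471.7, 258.0] 436 [ 0.5244 -0.2163  0.088 ] [ 0.524 -0.215  0.089]
side red [317.3, 172.5] 115 [0.5849 0.208  0.088 ] [0.585 0.213 0.086]
side red [334.9, 366.2] 1015 [ 0.5506 -0.2749  0.088 ] [ 0.55  -0.272  0.085]
side red [311.3, 369.1] 425 [ 0.5181 -0.2757  0.088 ] [ 0.518 -0.275  0.088]
side green [314.5, 187.7] 119 [0.5723 0.1522 0.088 ]
[... 1552 characters left out ...]
np.float64(0.0), 0.0), (np.float64(0.1), 0.09), (np.float64(0.2), 0.09), (np.float64(0.3), 0.08), (np.float64(0.4), 0.01), (np.float64(0.5), 0.27), (np.float64(0.6), 0.28), (np.float64(0.7), 0.28), (np.float64(0.8), 0.28)]
0.6 [(np.float64(0.0), 0.08), (np.float64(0.1), 0.09), (np.float64(0.2), 0.09), (np.float64(0.4), 0.0), (np.float64(0.5), 0.01), (np.float64(0.6), 0.09), (np.float64(0.7), 0.1), (np.float64(0.8), 0.0), (np.float64(0.9), 0.0)]
0.7 [(np.float64(0.0), 0.01), (np.float64(0.1), 0.04), (np.float64(0.2), 0.08), (np.float64(0.3), 0.05), (np.float64(0.4), 0.0), (np.float64(0.5), 0.01), (np.float64(0.6), 0.01), (np.float64(0.7), 0.01), (np.float64(0.8), 0.0), (np.float64(0.9), 0.0)]
```

The two cameras agree on the keys within about 2.5 mm. Averaged, blue is at (0.597, 0.266), red (0.584, 0.209) and green (0.571, 0.153), with blue to green 116 mm apart as stated. The fan rim is about 0.28 m high near (0.45, 0.7). I'll rise first, then shut the jaws and move round it.

```bash
python3 -m jog '0 0 0 0 0 -1 -1;0 0 0 0 0 -1 -1;0 0 0 0 0 -0.7 -1;0 0 0 1 0 0 -1;0 0 0 1 0 0 -1;0 0 0 1 0 0 -1;0 0 0 1 0 0 -1'
```

```text
clock: 1.48
tool_pos: [0.1757, 0.4827, 0.3346]
orientation: [180.0, 0.0, -110.0]
force: [0.5, 0.2, 0.8]
opening: 0.0231
```

```bash
python3 -m jog '0 0 0 0.1 -1 0 -1;0 0 0 0.1 -1 0 -1;0 0 0 0.1 -1 0 -1;0 0 0 0.1 -1 0 -1;0 0 0 0.1 -1 0 -1;0 0 0 0.1 -1 0 -1;0 0 0 0.1 -1 0 -1;0 0 0 0.1 -1 0 -1' && python3 -m jog '0 0 0 0.2 -1 1 -1;0 0 0 0.2 -1 1 -1;0 0 0 0.2 -0.8 1 -1;0 0 0 0 0 0.5 -1;0 0 0 0 0 0 -1;0 0 0 0 0 0 -1'
python3 - <<'E'
from plant import ctrl,vision
from h import *
o=ctrl.get_obs()
R=cv2.Rodrigues
from scipy.spatial.transform import Rotation
Rt=Rotation.from_euler('xyz',o["orientation"],degrees=True).as_matrix()
p,d=vision.snapshot("wrist");I=vision.camera_info("wrist")
cv2.imwrite("pics/w1.png",p[:,:,::-1])
T=np.eye(4);T[:3,:3]=Rt;T[:3,3]=o["tool_pos"]
W=T@np.array(I["tool_from_camera"])
I=dict(I);I["camera_from_world"]=np.linalg.inv(W)
C=cloud(I,d)
for k,v in blobs(p).items():
    for uv,a in v: print(k,uv,a,pix_to_world_z(I,[uv],.088)[0].round(4),C[int(uv[1]),int(uv[0])].round(4))
print(o["tool_pos"],o["force"],o["clock"],o["opening"])
E
```

```text
clock: 2.48
tool_pos: [0.4669, 0.3438, 0.3348]
orientation: [-180.0, 0.0, -110.0]
force: [0.3, 0.8, -0.2]
opening: 0.0006
clock: 3.22
tool_pos: [0.5633, 0.2842, 0.1959]
orientation: [-179.9, 0.1, -109.9]
force: [-0.3, -0.1, -0.2]
opening: 0.0005
red [479.5, 50.5] 162 [0.6487 0.1385 0.088 ] [0.6491 0.1387 0.0879]
red [405.9, 178.3] 1847 [0.5835 0.21   0.088 ] [0.5837 0.2103 0.0866]
green [486.7, 169.1] 1560 [0.5703 0.153  0.088 ] [0.5704 0.1532 0.0874]
blue [326.2, 188.0] 1842 [0.5963 0.266  0.088 ] [0.5965 0.2661 0.089 ]
[0.56326677 0.28422926 0.1958979 ] [-0.25219399 -0.08200295 -0.16484743] 3.225 0.00047257004414824014
```

The wrist view agrees: blue is at (0.5965, 0.2661), within 1 mm of the other cameras. I'll centre over it and come down to about 16 mm above.

```bash
python3 -m jog '0 0 0 0.14 -0.93 0 -1;0 0 0 0 0 0.8 -1;0 0 0 0 0 0.8 -1;0 0 0 0 0 0.5 -1;0 0 0 0 0 0 -1;0 0 0 0 0 0 -1;0 0 0 0 0 0 -1'
python3 - <<'E'
from plant import ctrl,vision
import cv2
p,d=vision.snapshot("wrist");cv2.imwrite("pics/w2.png",p[:,:,::-1])
o=ctrl.get_obs();print(o["tool_pos"],o["force"])
E
```

```text
clock: 4.15
tool_pos: [0.5966, 0.2664, 0.1123]
orientation: [-179.9, 0.1, -110.0]
force: [-0.6, 0.8, 0.2]
opening: 0.0007
[0.59645885 0.26625544 0.1120264 ] [-0.32350981  0.77864452 -0.67945326]
```

View pics/w2.png

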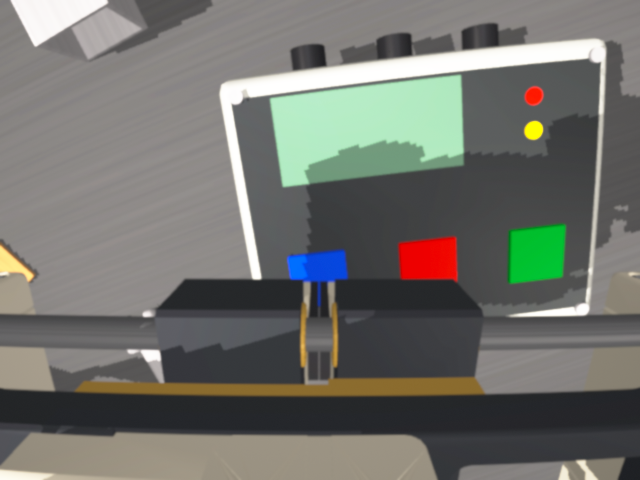

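The closed fingertips sit over the blue key at about (318,267), well clear of red at (428,258). I'll go down slowly now.

```bash
python3 -m jog '0 0 0 0 0 0.2 -1;0 0 0 0 0 0.15 -1;0 0 0 0 0 0.1 -1;0 0 0 0 0 0.05 -1;0 0 0 0 0 0 -1;0 0 0 0 0 0 -1'; for i in 1 2 3; do :; done; python3 -m jog '0 0 0 0 0 0.0125 -1;0 0 0 0 0 0 -1'
```

```text
clock: 4.95
tool_pos: [0.596, 0.2658, 0.0907]
orientation: [-180.0, 0.0, -110.0]
force: [-0.2, -0.2, -0.5]
opening: 0.0007
clock: 5.2
tool_pos: [0.5959, 0.2658, 0.0901]
orientation: [-180.0, 0.0, -110.0]
force: [-1.6, 0.4, -0.1]
opening: 0.0003
```

```bash
python3 -m jog '0 0 0 0 0 0.0125 -1;0 0 0 0 0 0 -1'; python3 -m jog '0 0 0 0 0 0.0125 -1;0 0 0 0 0 0 -1'
```

```text
clock: 5.45
tool_pos: [0.5959, 0.2657, 0.0895]
orientation: [180.0, -0.0, -110.0]
force: [-0.5, -0.2, 0.1]
opening: 0.0008
clock: 5.7
tool_pos: [0.5959, 0.2657, 0.089]
orientation: [180.0, -0.0, -110.0]
force: [-0.2, 0.2, -0.7]
opening: 0.0006
```

```bash
python3 -m jog '0 0 0 0 0 0.0125 -1;0 0 0 0 0 0 -1'
```

```text
clock: 5.95
tool_pos: [0.5959, 0.2657, 0.0885]
orientation: [180.0, -0.0, -110.0]
force: [0.3, -0.5, 0.9]
opening: 0.0005
```

```bash
python3 -m jog '0 0 0 0 0 0.0125 -1;0 0 0 0 0 0 -1'
```

```text
clock: 6.2
tool_pos: [0.5959, 0.2657, 0.0882]
orientation: [-180.0, 0.0, -110.0]
force: [-0.7, 0.2, 1.3]
opening: 0.0006
```

```bash
python3 -m jog '0 0 0 0 0 0.0125 -1;0 0 0 0 0 0 -1'
```

```text
clock: 6.45
tool_pos: [0.596, 0.2657, 0.0878]
orientation: [-180.0, 0.0, -110.0]
force: [-1.3, 0.6, 2.5]
opening: 0.0005
```

```bash
python3 -m jog '0 0 0 0 0 0.02 -1;0 0 0 0 0 0 -1'
```

```text
clock: 6.7
tool_pos: [0.596, 0.2657, 0.087]
orientation: [-180.0, 0.0, -110.0]
force: [-2.3, 0.1, 5.1]
opening: 0.0007
```

About 5 N at roughly 1.2 mm travel, which is past the registering force and short of the stop. I'll hold it a little longer and then release.

```bash
python3 -m jog '0 0 0 0 0 0 -1'; python3 -m jog '0 0 0 0 0 0 -1'; python3 -m jog '0 0 0 0 0 0 -1'
```

```text
clock: 6.82
tool_pos: [0.596, 0.2657, 0.0871]
orientation: [-180.0, 0.0, -110.0]
force: [-2.3, -0.7, 5.0]
opening: 0.0002
clock: 6.95
tool_pos: [0.596, 0.2658, 0.0871]
orientation: [-180.0, 0.0, -110.0]
force: [-1.9, -0.8, 6.2]
opening: 0.0005
clock: 7.08
tool_pos: [0.596, 0.2657, 0.0871]
orientation: [-180.0, 0.0, -110.0]
force: [-2.0, -0.2, 4.9]
opening: 0.0005
```

```bash
python3 -m jog '0 0 0 0 0 -0.05 -1;0 0 0 0 0 -0.1 -1;0 0 0 0 0 -0.3 -1;0 0 0 0 0 -0.3 -1;0 0 0 0 0 0 -1;0 0 0 0 0 0 -1'
python3 - <<'E'
from plant import ctrl
o=ctrl.get_obs();import numpy as np
d=np.array([.5705,.1532])-o["tool_pos"][:2];y=np.radians(o["orientation"][2])
print(o["tool_pos"],o["force"],d@[np.cos(y),np.sin(y)]/.04,d@[np.sin(y),-np.cos(y)]/.04)
E
```

```text
clock: 7.82
tool_pos: [0.5958, 0.2657, 0.1168]
orientation: [180.0, 0.0, -110.0]
force: [-0.6, -0.2, -0.8]
opening: 0.0001
[0.59581024 0.26569835 0.11680281] [-0.59637057 -0.22991851 -0.82844352] 2.8593127107863134 -0.3669276814980228
```

Blue is released. I'll cross to green about 29 mm above the panel.

```bash
python3 -m jog '0 0 0 0.72 -0.09 0 -1;0 0 0 0.72 -0.09 0 -1;0 0 0 0.72 -0.09 0 -1;0 0 0 0.7 -0.1 0 -1;0 0 0 0 0 0 -1;0 0 0 0 0 0 -1;0 0 0 0 0 0 -1'
python3 - <<'E'
from plant import ctrl,vision
import cv2
p,d=vision.snapshot("wrist");cv2.imwrite("pics/w3.png",p[:,:,::-1])
o=ctrl.get_obs();print(o["tool_pos"],o["force"])
E
```

```text
clock: 8.7
tool_pos: [0.571, 0.1534, 0.1168]
orientation: [-180.0, 0.0, -110.0]
force: [-0.8, 0.8, -1.2]
opening: 0.0003
[0.57091983 0.15354164 0.11672553] [-0.30311452 -0.43225323 -0.50694351]
```

View pics/w3.png

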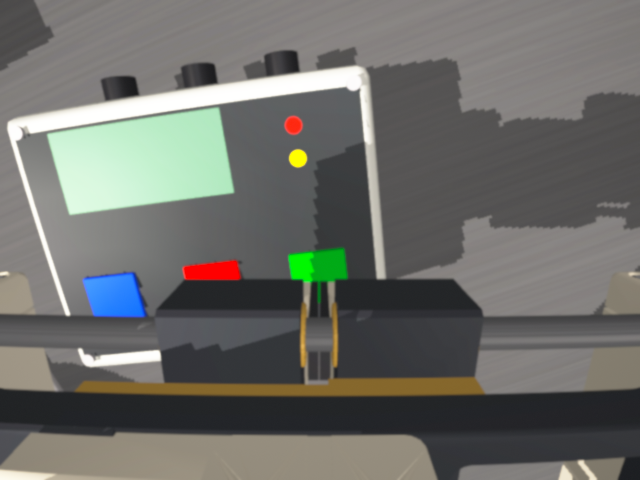

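The fingertips are centred over green at (318,265), with red (212,270) and blue (115,295) clear on the left.

```bash
python3 -m jog '0 0 0 0 0 0.3 -1;0 0 0 0 0 0.2 -1;0 0 0 0 0 0.1 -1;0 0 0 0 0 0.05 -1;0 0 0 0 0 0 -1;0 0 0 0 0 0 -1'; python3 -m jog '0 0 0 0 0 0.0125 -1;0 0 0 0 0 0 -1'
```

```text
clock: 9.5
tool_pos: [0.5709, 0.1532, 0.091]
orientation: [-180.0, 0.0, -110.0]
force: [-0.8, 0.7, -0.1]
opening: 0.0003
clock: 9.75
tool_pos: [0.5707, 0.1532, 0.0904]
orientation: [-180.0, 0.0, -110.0]
force: [-0.4, -0.2, -0.4]
opening: 0.0004
```

```bash
python3 -m jog '0 0 0 0 0 0.0125 -1;0 0 0 0 0 0 -1'
```

```text
clock: 10.0
tool_pos: [0.5707, 0.1531, 0.0897]
orientation: [180.0, -0.0, -110.0]
force: [-0.3, -0.5, 0.5]
opening: 0.0007
```

```bash
python3 -m jog '0 0 0 0 0 0.0125 -1;0 0 0 0 0 0 -1';python3 -m jog '0 0 0 0 0 0.0125 -1;0 0 0 0 0 0 -1'
```

```text
clock: 10.25
tool_pos: [0.5707, 0.1531, 0.0892]
orientation: [180.0, -0.0, -110.0]
force: [-0.1, -0.3, 0.5]
opening: 0.0001
clock: 10.5
tool_pos: [0.5707, 0.1531, 0.0887]
orientation: [180.0, -0.0, -110.0]
force: [0.8, -0.3, -0.1]
opening: 0.0004
```

```bash
python3 -m jog '0 0 0 0 0 0.0125 -1;0 0 0 0 0 0 -1'
```

```text
clock: 10.75
tool_pos: [0.5707, 0.1531, 0.0884]
orientation: [-180.0, -0.0, -110.0]
force: [-0.1, 0.3, 0.9]
opening: 0.0004
```

```bash
python3 -m jog '0 0 0 0 0 0.0125 -1;0 0 0 0 0 0 -1'
```

```text
clock: 11.0
tool_pos: [0.5708, 0.1532, 0.0879]
orientation: [-180.0, 0.0, -110.0]
force: [-1.2, 0.4, 2.9]
opening: 0.0003
```

```bash
python3 -m jog '0 0 0 0 0 0.02 -1;0 0 0 0 0 0 -1'
```

```text
clock: 11.25
tool_pos: [0.5708, 0.1532, 0.0872]
orientation: [-180.0, 0.0, -110.0]
force: [-2.1, 0.5, 4.8]
opening: 0.0006
```

```bash
python3 -m jog '0 0 0 0 0 0 -1'; python3 -m jog '0 0 0 0 0 0 -1'; python3 -m jog '0 0 0 0 0 0 -1'
```

```text
clock: 11.38
tool_pos: [0.5708, 0.1531, 0.0872]
orientation: [-180.0, 0.0, -110.0]
force: [-1.2, -1.1, 4.4]
opening: 0.0003
clock: 11.5
tool_pos: [0.5708, 0.1532, 0.0871]
orientation: [-180.0, 0.0, -110.0]
force: [-0.9, -0.1, 4.7]
opening: 0.0005
clock: 11.62
tool_pos: [0.5708, 0.1532, 0.0871]
orientation: [-180.0, 0.0, -110.0]
force: [-0.7, -1.4, 4.6]
opening: 0.0002
```

```bash
python3 -m jog '0 0 0 0 0 -0.05 -1;0 0 0 0 0 -0.1 -1;0 0 0 0 0 -0.5 -1;0 0 0 0 0 -1 -1;0 0 0 0 0 -1 -1;0 0 0 0 0 -1 -1;0 0 0 0 0 0 -1;0 0 0 0 0 0 -1'
python3 - <<'E'
from plant import ctrl,vision
import cv2
p,d=vision.snapshot("wrist");cv2.imwrite("pics/w4.png",p[:,:,::-1])
o=ctrl.get_obs();print(o["tool_pos"],o["force"],o["clock"])
E
```

```text
clock: 12.62
tool_pos: [0.5703, 0.1531, 0.2325]
orientation: [180.0, -0.0, -110.0]
force: [-0.2, -0.9, -0.2]
opening: 0.0004
[0.57009148 0.15293215 0.23192547] [-0.08916183 -0.51326227  0.75451011] 12.675
```

View pics/w4.png

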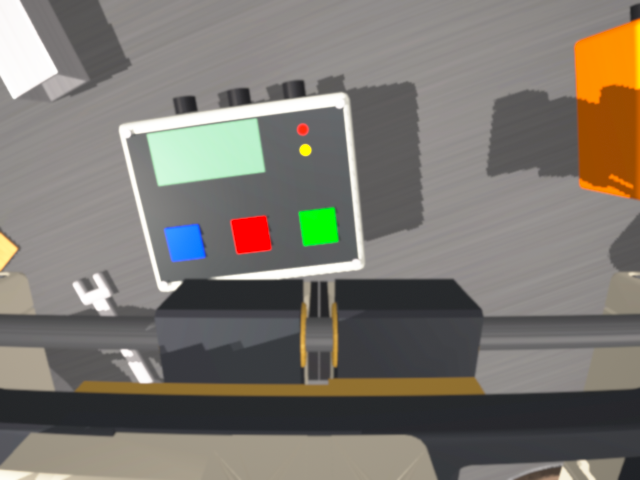

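The tool is 0.14 m above the panel with no contact force. The drive's three keys, at (185,243), (251,234) and (319,226), look intact, and the welder is off to the right, untouched. I'm handing in.

```bash
python3 -c "
from plant import ctrl
print(ctrl.close_job())"
```

```text
the job is handed in; nothing more can be done
None
```

I pressed the blue reset key and let it up, then the green start key and let it up, both with the closed fingertips from above. I handed the job in at about 12.7 s.

- **Presses:** Each key was held at about 4.4–5.1 N for roughly half a second, with about 1.2 mm of travel. One blue reading showed 6.2 N, against readings that scatter by up to about 1 N, so blue may have just touched its stop.
- **Other keys:** The tool crossed the red key about 29 mm above it. It never came near the welder.
- **Final state:** The arm finished about 0.14 m above the panel with the force back to zero within that scatter. All three cameras agreed on the key positions to within about 3 mm.
- **Not confirmed:** Nothing I looked at on the drive showed whether the presses registered. The red and yellow lamps looked the same before and after the green press. I am relying on the force, travel and hold time.

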